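Balance the slotted turner on the utensil rest

TASK

Balance the pale slotted wooden turner, lying flat, crosswise over the top of the ridge of the white utensil rest, so that it stays level on the ridge alone with both ends clear of the worktop, and let go of it. Leave the dark wooden paddle where it lies.

Things in the scene. Friction and masses are not known exactly. Their poses are not given: they have to be found in the camera images.
- turner: Pale wooden turner lying flat, 290 mm long, 0.15 kg: handle 190 long, 20 wide, 18 high; square blade 100 x 75 x 12 with two slots; one flat underside. A thin black ring on the handle, 16 mm from the blade, marks its balance point. Origin: on the underside below the ring (and centre of mass). x points to the blade (blade end +116 mm, handle end -174 mm), y across, z up.
- rest: Fixed ceramic utensil rest: a white ridge 110 mm long, 34 thick, flat level top 60 above the worktop, on a blue foot plate 130 x 80 x 10. Origin: at worktop height under the ridge's centre. x along the ridge, y across it, z up. The turner lies crosswise along y, either way round, and balances if its centre of mass is within about 15 mm of the ridge's middle line.
- dark_paddle: Dark wooden paddle with a round blade, lying near the turner; a bystander. Handle 20 wide, 18 high, its end at x = -163 mm; blade a disc 84 mm across, 12 thick, reaching x = +111 mm. Black ring on the handle. Origin: on the underside below the ring; x points to the disc, z up. (Mind the wall cupboards: from 0.5 m above the worktop, beyond x = 0.6 m.)

How it is judged:
By the outcome, as a careful person would: the job done as asked, in the order asked, and still so for the second after the job is handed in, with the robot touching nothing.
It also fails if it takes over 38 s, if anything falls off the work surface, if the arm or the gripper's body presses on something with over 40 N, if the wrist force passes 120 N, or if a joint passes its speed limit or range.

ROBOT

A 6-joint arm with a two-finger parallel gripper is mounted at the origin on a cart in front of the work surface, level with it; the furniture and walls round the work are solid. World frame = base frame: x ahead of the robot, y to its left, z up, the work surface at z = 0. Lengths are in m, angles in rad, forces in N, time in s.
With the tool pointing down it reaches from about 0.225 to 0.875 m from the base axis. Payload 3.4 kg.
Tool frame: the origin (TCP) lies where the fingers leave the gripper's body, on its centre line; the fingertips stand 73 mm ahead of it and the grasp point (between the pads) lies 54 mm ahead of it; z points along the fingers, y is the line along which they close (so a half turn about z gives the same grasp; the last joint's range is limited). The gripper opens to 85 mm and grips with 20 to 120 N. Pads are 22 mm wide; open, the fingers measure 114 mm over their backs; the gripper's body (76 mm by 85 mm) begins 54 mm behind the grasp point. The pads swing forward as they close: fully open they stand 13 mm farther back than shut.
Start: joints at [-1.362, 0.276, 1.505, -0, 1.361, -0.121], TCP at [0.186, -0.544, 0.304] pointing down, gripper open.
Joint ranges: [-2.89, 2.89], [-0.75, 2.08], [0.22, 2.7], [-1.18, 4.32], [0.11, 2.71], [-2.7, 2.7]. Speed limits (rad/s): [2.57, 2.57, 3.14, 3.14, 3.14, 3.14].

INTERFACE

Orientations are given as a unit quaternion [x, y, z, w].
In Python, from cell import monitor, cams, ticket gives the robot as it stands.
- The arm moves only by the shell command python3 -m handwheel 'ROWS' [FORCE]. ROWS is JSON, a list of rows, each an object with "fingers": the opening, from 0 (shut) to 1 (fully open); "translation": the shift along the world's x, y, z in units of 25 mm (1.0 is 25 mm), a list of three; "twist": the turn about the world's z in rad. A call has 1 to 12 rows; each row is the pose to reach, as a shift and turn from the pose commanded when the call began; what a row does not reach only later rows make up. A row lasts 1/8 s, in which the tool goes at most 62.5 mm and 10.7 degrees, less where a joint would pass 70% of its speed; a pose out of reach is approached as far as the arm can. A call with a gripper value outside its range is refused whole. The fingers move at their own pace and stop on an object; FORCE is the grip in N (left out, the last holds). Time passes only in rows, so rows that repeat a pose let the fingers close. It gives the time, the measured TCP pose, the force, the opening and the grip force at its end, in the units of the state.
- monitor.get_state(): the state, without advancing time (a new reading comes with each control period).
- cams.get_image(name): name is "scene" or "top"; returns the picture (480x640x3 uint8, blue, green, red); there is no depth.
- cams.camera_model(name): a dict with "intrinsics" (3x3 intrinsics, pixels), "camera_from_world" (4x4, takes a point from world to camera coordinates). Camera axes: x right, y up, looking along -z (the intrinsics and any distortion apply to the point x, -y, -z); pixel columns grow to the right and rows downward; lengths in m; the calibration is good to about 2 mm. A picture is of the moment at which its call begins. camera_model takes no time and is no camera call.
- ticket.sign_off(): hands the job in; it is judged then, once.
The state is a dict: "time": time; "joint_pos": joint angles; "qvel": joint speeds; "effort": joint torques, N m; "eef_pos": TCP position; "tool_rot": TCP orientation; "wrist_force": force on the tool from outside, world axes, zero at the start; "moment": the same for the moment, N m; "gripper_width": opening from 0.0 (shut) to 1.0 (fully open); "finger_force": force on a finger pad.
Only numpy, scipy, OpenCV 4.12 (cv2) and the standard library are available. Lean on these libraries where they do the work, as an engineer would, in place of code of your own. Each camera call takes 0.05 s, during which the arm holds its last target. There are 200 camera calls.

## Working session

There is one attempt and no reset: what is moved stays moved. The work goes in short steps, Python scripts to look and compute and a shell command to move; the robot and the scene stay as the last step left them, time stands still between calls to the robot, and variables do not carry over. Pictures are saved under pics/ and viewed, at most 10 in all, crops included, and the job is handed in when it is done.

```bash
mkdir -p pics
python3 - <<'E'
from cell import monitor,cams
import cv2
for n in("scene","top"):
    im=cams.get_image(n);cv2.imwrite(f"pics/{n}0.png",im)
    m=cams.camera_model(n);print(n,m)
print(monitor.get_state())
E
```

```text
scene {'intrinsics': array([[467.9413744 ,   0.        , 326.23902597],
       [  0.        , 467.9413744 , 227.82494703],
       [  0.        ,   0.        ,   1.        ]]), 'camera_from_world': array([[-0.46143581, -0.88704692,  0.01499172,  0.11450162],
       [ 0.67837368, -0.34189451,  0.65032092, -0.39874539],
       [-0.57173958,  0.31025135,  0.75951165, -0.77830792],
       [ 0.        ,  0.        ,  0.        ,  1.        ]])}
top {'intrinsics': array([[569.72042095,   0.        , 314.00303458],
       [  0.        , 569.72042095, 234.48508871],
       [  0.        ,   0.        ,   1.        ]]), 'camera_from_world': array([[-0.01875313, -0.99951321,  0.02493325, -0.12158223],
       [ 0.99425171, -0.0160136 ,  0.10586364, -0.48775583],
       [-0.10541283,  0.0267752 ,  0.99406802, -1.0729416 ],
       [ 0.        ,  0.        ,  0.        ,  1.        ]])}
{'time': 0.1, 'joint_pos': array([-1.36200195e+00,  2.76546238e-01,  1.50599904e+00,  1.32472670e-05,
        1.36071352e+00, -1.21019002e-01]), 'qvel': array([ 0.00081769, -0.00244728, -0.0032389 , -0.00017677,  0.00197317,
       -0.00134287]), 'effort': array([ 1.01071390e-03, -4.17701232e+01, -2.46404797e+01, -3.12144011e-04,
        5.87145900e-03,  6.58982628e-06]), 'eef_pos': array([ 0.18613842, -0.54366879,  0.30312084]), 'tool_rot': array([ 9.86433563e-01,  1.64158862e-01, -3.00793498e-05, -8.32556198e-04]), 'wrist_force': array([-0.24350424,  0.28161172,  0.31406038]), 'moment': array([-0.00493058, -0.03142965,  0.03491279]), 'finger_force': 0.0, 'gripper_width': 1.0014379312220503}
```

View pics/top0.png

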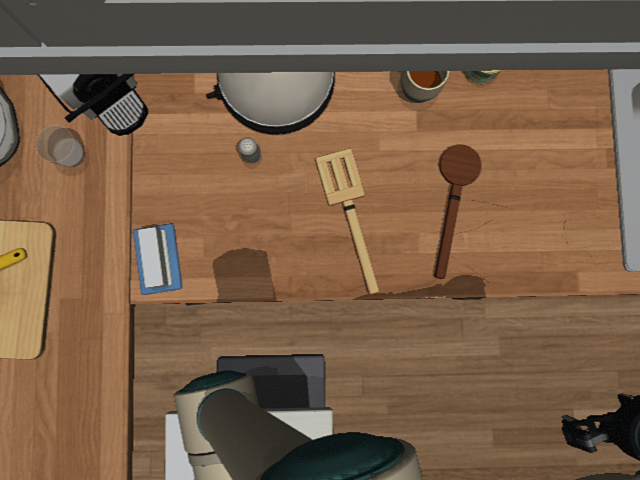

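View pics/scene0.png

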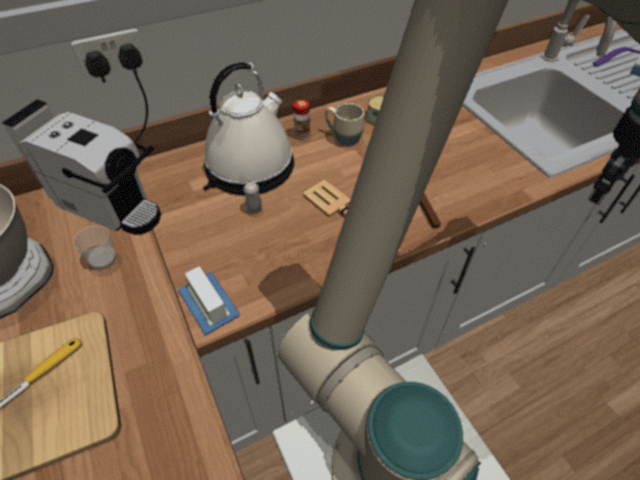

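The top view shows the turner with its blade at about (340,178), ring (349,205) and handle end (374,292). The paddle is to its right at about (455,210), and the rest is at the left edge of the worktop at (157,259). The scene view has the arm hiding most of the turner.

```bash
cat > h.py <<'E'
import numpy as np,cv2
from cell import monitor,cams
def ray(n,uv,z):
    m=cams.camera_model(n);K=m["intrinsics"];T=m["camera_from_world"]
    p=np.linalg.inv(K)@[uv[0],uv[1],1];d=T[:3,:3].T@(p*[1,-1,-1]);c=-T[:3,:3].T@T[:3,3]
    return c+d*(z-c[2])/d[2]
def blob(mask,box):
    u0,v0,u1,v1=box;k=np.zeros(mask.shape,np.uint8);k[v0:v1,u0:u1]=mask[v0:v1,u0:u1]
    c=max(cv2.findContours(k,0,1)[0],key=cv2.contourArea);return c.reshape(-1,2)
def rect(n,c,z):
    P=np.array([ray(n,p,z)[:2] for p in c.astype(float)],np.float32)
    b=cv2.boxPoints(cv2.minAreaRect(P));e=b[1]-b[0];f=b[2]-b[1]
    L,S=(e,f) if np.hypot(*e)>np.hypot(*f) else (f,e)
    return b.mean(0),np.hypot(*L),np.hypot(*S),np.degrees(np.arctan2(L[1],L[0]))
E
python3 - <<'E'
from h import *
im=cv2.imread("pics/top0.png");hsv=cv2.cvtColor(im,cv2.COLOR_BGR2HSV)
for n,p in dict(blade=(340,178),handle=(360,240),wood=(290,200),ridge=(149,258),side=(163,258),plate=(173,258),dark=(447,240)).items(): print(n,hsv[p[1],p[0]])
t=cv2.inRange(hsv,(12,60,175),(30,150,255))
c=blob(t,(300,140,400,292));
print("turner z.015",rect("top",c,.015),len(c))
tip=c[c[:,1]>285]
for k in range(210,296,10):
    u=np.where(t[k,330:395])[0]+330
    if len(u):print(k,u.min(),u.max(),ray("top",(u.mean(),k),.018)[:2])
for v in range(203,212):print(v,hsv[v,343:356,2])
pl=cv2.inRange(hsv,(95,90,60),(125,255,255));w=cv2.inRange(hsv,(0,0,200),(180,40,255))
B=(125,215,190,300)
print("plate",rect("top",blob(pl,B),.01));print("ridge",rect("top",blob(w,B),.06))
for q in((349,207,.018),(374,292,.018),(440,277,.018),(460,165,.012),(248,150,.05)):print(q,ray("top",q[:2],q[2]))
v=im[130:310,120:400];cv2.imwrite("pics/crop0.png",cv2.resize(v,None,fx=2.8,fy=2.8))
E
```

```text
blade [ 19 109 189]
handle [ 22  99 190]
wood [ 12 131 144]
ridge [110   4 195]
side [34 30 69]
plate [105 119 158]
dark [ 11 175  89]
turner z.015 (array([ 0.6024988 , -0.18407252], dtype=float32), np.float32(0.09727369), np.float32(0.072738715), np.float32(14.582675)) 158
210 348 354 [ 0.53365023 -0.20376115]
220 350 357 [ 0.51381381 -0.20815495]
230 352 360 [ 0.49404738 -0.21253325]
240 355 363 [ 0.47433458 -0.21787315]
250 358 366 [ 0.45469022 -0.22319452]
260 361 369 [ 0.43511394 -0.22849745]
270 364 372 [ 0.41560538 -0.23378203]
280 367 375 [ 0.3961642  -0.23904835]
290 370 377 [ 0.37680802 -0.24332734]
203 [125 180 194 194 191 194 195 197 196 192 171 151 152]
204 [109 169 193 198 198 195 199 197 160 112  99 125 152]
205 [ 79 144 191 198 175 135 110  89  47  22  27  81 134]
206 [ 69  78 102  90  53  36  27  25  23  26  26  56 119]
207 [ 69  35  29  28  26  29  33  35  32  30  33  46 110]
208 [ 70  21  23  30  32  37  36  41  51  78 100 109 124]
209 [ 80  28  23  40  47  61  91 116 163 199 201 185 159]
210 [115  44  33  89 139 176 196 196 195 197 197 188 154]
211 [121  78 105 163 193 198 195 193 192 191 192 190 155]
plate (array([0.44546247, 0.17446241], dtype=float32), np.float32(0.12795329), np.float32(0.07814476), np.float32(8.00736))
ridge (array([0.498911  , 0.17203027], dtype=float32), np.float32(0.004193382), np.float32(0.0016549191), np.float32(62.528023))
(349, 207, 0.018) [ 0.5396514  -0.19998413  0.018     ]
(374, 292, 0.018) [ 0.37294489 -0.24418135  0.018     ]
(440, 277, 0.018) [ 0.39954159 -0.37366506  0.018     ]
(460, 165, 0.012) [ 0.62204842 -0.42476908  0.012     ]
(248, 150, 0.05) [ 0.64798243 -0.00601441  0.05      ]
```

View pics/crop0.png

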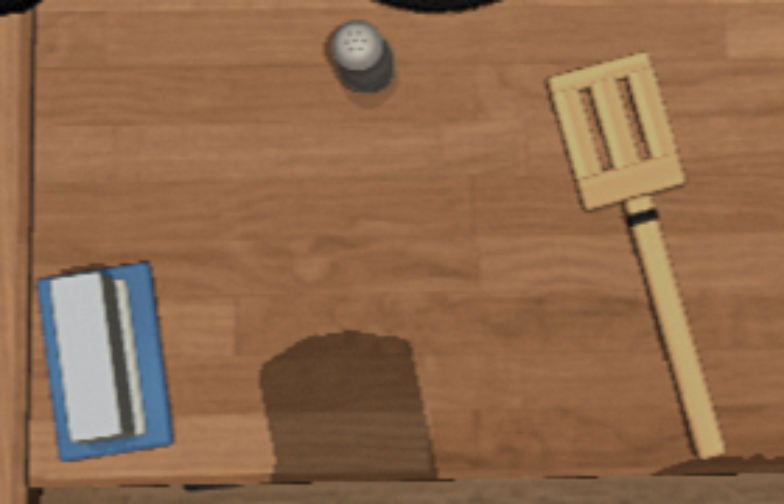

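The crop confirms the turner's heading (14.5°) and ring at about (0.539,-0.200). The ridge is white, with its dark side visible to the right, and runs at about 8° with its centre near (0.445,0.174). The blade centre worked out from the ring agrees with the measured one to 1 mm. I'll grip about 8 mm behind the ring, so I'm moving above that point.

```bash
python3 -m handwheel '[{"fingers":0.6,"translation":[5,5,0],"twist":-0.03},{"fingers":0.6,"translation":[5,5,0],"twist":-0.06},{"fingers":0.6,"translation":[5,5,0],"twist":-0.075},{"fingers":0.6,"translation":[10,10,-3],"twist":-0.075},{"fingers":0.6,"translation":[10,10,-3],"twist":-0.075},{"fingers":0.6,"translation":[13.8,13.66,-6.15],"twist":-0.075},{"fingers":0.6,"translation":[13.8,13.66,-6.15],"twist":-0.075},{"fingers":0.6,"translation":[13.8,13.66,-6.15],"twist":-0.075},{"fingers":0.6,"translation":[13.8,13.66,-6.15],"twist":-0.075},{"fingers":0.6,"translation":[13.8,13.66,-6.15],"twist":-0.075},{"fingers":0.6,"translation":[13.8,13.66,-6.15],"twist":-0.075},{"fingers":0.6,"translation":[13.8,13.66,-6.15],"twist":-0.075}]' 40
python3 - <<'E'
from h import *
a=cams.get_image("top");b=cams.get_image("scene");cv2.imwrite("pics/top1.png",a);cv2.imwrite("pics/both.png",np.hstack([a[100:400,100:500],b[100:400,100:500]]))
hsv=cv2.cvtColor(cv2.imread("pics/top0.png"),cv2.COLOR_BGR2HSV)
print("ridge",rect("top",blob(cv2.inRange(hsv,(0,0,165),(180,40,255)),(125,215,190,300)),.06))
q=monitor.get_state();x,y=q["tool_rot"][:2];print(q["eef_pos"],2*np.degrees(np.arctan2(y,x)),q["joint_pos"])
E
```

```text
time: 1.6
eef_pos: [0.5308, -0.2036, 0.1509]
tool_rot: [0.992, 0.126, 0.0, 0.001]
wrist_force: [0.4, 0.0, 0.5]
gripper_width: 0.602
finger_force: 0.0
ridge (array([0.4453538 , 0.17602113], dtype=float32), np.float32(0.108075745), np.float32(0.032217085), np.float32(8.072582))
[ 0.53082769 -0.20356131  0.1509635 ] 14.509352958494556 [-4.88432139e-01  3.91351969e-01  1.74305659e+00 -2.92850884e-04
  1.00586525e+00  8.29284823e-01]
```

View pics/both.png

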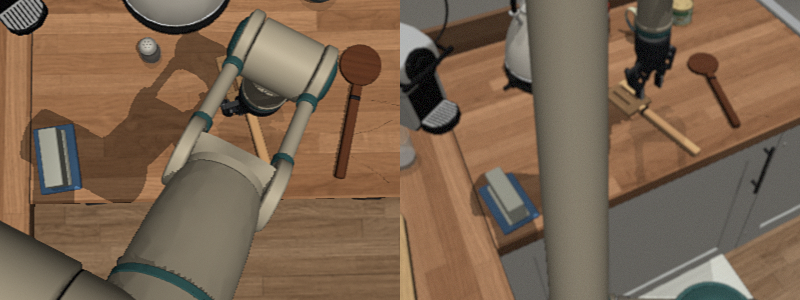

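The gripper hangs above the turner's handle just behind the ring (about (632,85) in the right half), aligned to within 1 mm. Next I lower and grip.

```bash
python3 -m handwheel '[{"fingers":0.6,"translation":[0,0,-1],"twist":0},{"fingers":0.6,"translation":[0,0,-2],"twist":0},{"fingers":0.6,"translation":[0,0,-2.6],"twist":0},{"fingers":0.6,"translation":[0,0,-2.95],"twist":0},{"fingers":0.6,"translation":[0,0,-2.95],"twist":0},{"fingers":0.1,"translation":[0,0,-2.95],"twist":0},{"fingers":0.1,"translation":[0,0,-2.95],"twist":0},{"fingers":0.1,"translation":[0,0,-2.95],"twist":0},{"fingers":0.1,"translation":[0,0,-2.95],"twist":0},{"fingers":0.1,"translation":[0,0,-2.95],"twist":0},{"fingers":0.1,"translation":[0,0,-2.95],"twist":0},{"fingers":0.1,"translation":[0,0,-2.95],"twist":0}]' 40
```

```text
time: 3.2
eef_pos: [0.5318, -0.2028, 0.0773]
tool_rot: [0.992, 0.127, 0.001, 0.001]
wrist_force: [0.2, -0.1, 6.1]
gripper_width: 0.222
finger_force: 40.9
```

Gripped at 40 N. Now lifting, then carrying and turning to a point above the ridge.

```bash
python3 -m handwheel '[{"fingers":0.1,"translation":[0,0,1],"twist":0},{"fingers":0.1,"translation":[0,0,3],"twist":0},{"fingers":0.1,"translation":[0,0,5],"twist":0},{"fingers":0.1,"translation":[0,0,6],"twist":0},{"fingers":0.1,"translation":[0,0,6],"twist":0}]' 40 && python3 -m handwheel '[{"fingers":0.1,"translation":[-0.3,1.2,0],"twist":0.12},{"fingers":0.1,"translation":[-0.7,3,0],"twist":0.28},{"fingers":0.1,"translation":[-1.1,4.8,0],"twist":0.44},{"fingers":0.1,"translation":[-1.5,6.6,0],"twist":0.6},{"fingers":0.1,"translation":[-1.9,8.4,0],"twist":0.76},{"fingers":0.1,"translation":[-2.3,10.2,0],"twist":0.92},{"fingers":0.1,"translation":[-2.7,12,0],"twist":1.08},{"fingers":0.1,"translation":[-3.1,13.6,0],"twist":1.24},{"fingers":0.1,"translation":[-3.4,14.6,0],"twist":1.38},{"fingers":0.1,"translation":[-3.4,14.85,0],"twist":1.458},{"fingers":0.1,"translation":[-3.4,14.85,0],"twist":1.458},{"fingers":0.1,"translation":[-3.4,14.85,0],"twist":1.458}]'
python3 - <<'E'
from h import *
a=cams.get_image("top");b=cams.get_image("scene");cv2.imwrite("pics/top2.png",a);cv2.imwrite("pics/scene2.png",b);cv2.imwrite("pics/both2.png",np.hstack([a[100:400,0:400],b[100:400,0:400]]))
q=monitor.get_state();x,y=q["tool_rot"][:2];print(q["eef_pos"],2*np.degrees(np.arctan2(y,x)),q["joint_pos"])
E
```

```text
time: 3.82
eef_pos: [0.5319, -0.2028, 0.2281]
tool_rot: [0.992, 0.127, 0.002, 0.001]
wrist_force: [0.1, 0.1, -1.8]
gripper_width: 0.22
finger_force: 40.1
time: 5.32
eef_pos: [0.4457, 0.1682, 0.2253]
tool_rot: [0.656, 0.755, -0.001, -0.001]
wrist_force: [0.2, 0.5, -1.0]
gripper_width: 0.219
finger_force: 40.1
[0.44608697 0.16816796 0.22583568] 98.04937528060705 [ 2.14497945e-01  1.90103283e-01  1.83032272e+00 -1.46635726e-04
  1.12227230e+00  7.40735034e-02]
```

View pics/both2.png

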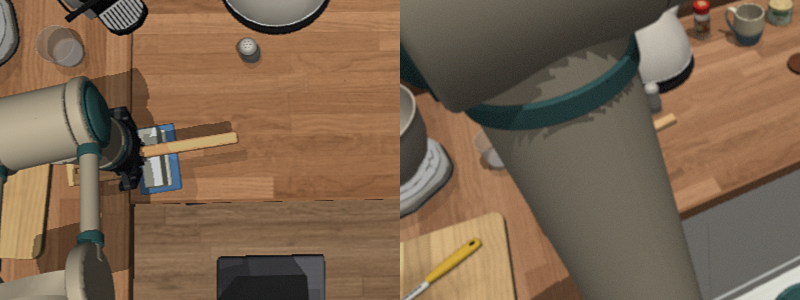

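The top picture shows the turner held crosswise over the rest, with its handle end at about (237,238). The blade is on the left, between the rest and the board. I'll check that end point against the expected position.

Run:
```python
from h import *
im=cv2.imread("pics/top2.png");hsv=cv2.cvtColor(im,cv2.COLOR_BGR2HSV)
t=cv2.inRange(hsv,(12,60,165),(30,150,255))
c=blob(t,(165,220,250,260))
for z in(.15,.166):
  r=rect("top",c,z);print(r)
u=c[:,0].max();e=(u+.5,c[c[:,0]>=u-1][:,1].mean());print(e,ray("top",e,.166),"expect .470 .003", "board",ray("top",(53,225),.01),ray("top",(43,355),.01))
```

```text
(array([0.4625106 , 0.06743687], dtype=float32), np.float32(0.12218952), np.float32(0.018125327), np.float32(-81.77422))
(array([0.46097952, 0.0646686 ], dtype=float32), np.float32(0.120176606), np.float32(0.017826734), np.float32(-81.7742))
(np.float64(236.5), np.float64(237.4)) [0.4680396  0.00399013 0.166     ] expect .470 .003 board [0.5141121  0.37640664 0.01      ] [0.26584601 0.3879055  0.01      ]
```

The end point agrees within 2 mm. Lowering, slowly near contact.

```bash
python3 -m handwheel '[{"fingers":0.1,"translation":[0,0,-1],"twist":0},{"fingers":0.1,"translation":[0,0,-2],"twist":0},{"fingers":0.1,"translation":[0,0,-2.8],"twist":0},{"fingers":0.1,"translation":[0,0,-3.2],"twist":0},{"fingers":0.1,"translation":[0,0,-3.35],"twist":0},{"fingers":0.1,"translation":[0,0,-3.4],"twist":0},{"fingers":0.1,"translation":[0,0,-3.4],"twist":0},{"fingers":0.1,"translation":[0,0,-3.4],"twist":0}]'
```

```text
time: 6.42
eef_pos: [0.4465, 0.1688, 0.1419]
tool_rot: [0.655, 0.755, 0.0, 0.0]
wrist_force: [0.4, -0.0, -0.6]
gripper_width: 0.22
finger_force: 40.1
```

```bash
python3 -m handwheel '[{"fingers":0.1,"translation":[0,0,-0.06],"twist":0},{"fingers":0.1,"translation":[0,0,-0.12],"twist":0},{"fingers":0.1,"translation":[0,0,-0.14],"twist":0},{"fingers":0.1,"translation":[0,0,-0.14],"twist":0}]'; python3 -m handwheel '[{"fingers":0.1,"translation":[0,0,-0.02],"twist":0},{"fingers":0.1,"translation":[0,0,-0.04],"twist":0},{"fingers":0.1,"translation":[0,0,-0.04],"twist":0}]'
```

```text
time: 6.92
eef_pos: [0.4462, 0.1687, 0.1378]
tool_rot: [0.655, 0.755, -0.0, -0.0]
wrist_force: [-0.5, 0.0, -1.9]
gripper_width: 0.221
finger_force: 40.1
time: 7.3
eef_pos: [0.4462, 0.1687, 0.1373]
tool_rot: [0.655, 0.755, 0.0, 0.0]
wrist_force: [-1.5, -0.7, 3.8]
gripper_width: 0.223
finger_force: 40.7
```

Contact at the expected height. Opening slowly, then rising straight up.

```bash
python3 -m handwheel '[{"fingers":0.25,"translation":[0,0,0],"twist":0},{"fingers":0.3,"translation":[0,0,0],"twist":0},{"fingers":0.4,"translation":[0,0,0],"twist":0},{"fingers":0.5,"translation":[0,0,0],"twist":0},{"fingers":0.6,"translation":[0,0,0],"twist":0},{"fingers":0.6,"translation":[0,0,0],"twist":0}]' 20 && python3 -m handwheel '[{"fingers":0.6,"translation":[0,0,0.3],"twist":0},{"fingers":0.6,"translation":[0,0,0.8],"twist":0},{"fingers":0.6,"translation":[0,0,1.6],"twist":0},{"fingers":0.6,"translation":[0,0,3],"twist":0},{"fingers":0.6,"translation":[0,0,5],"twist":0},{"fingers":0.6,"translation":[0,0,6],"twist":0},{"fingers":0.6,"translation":[0,-2,6],"twist":-0.1},{"fingers":0.6,"translation":[0,-4,6],"twist":-0.2},{"fingers":0.6,"translation":[0,-6,6],"twist":-0.3},{"fingers":0.6,"translation":[0,-8,6],"twist":-0.4},{"fingers":0.6,"translation":[0,-10,6],"twist":-0.4},{"fingers":0.6,"translation":[0,-10,6],"twist":-0.4}]'
python3 - <<'E'
from h import *
a=cams.get_image("top");b=cams.get_image("scene");cv2.imwrite("pics/top3.png",a);cv2.imwrite("pics/both3.png",np.hstack([a[100:400,0:400],b[150:450,80:480]]))
E
```

```text
time: 8.05
eef_pos: [0.4462, 0.1687, 0.1369]
tool_rot: [0.655, 0.756, 0.0, 0.0]
wrist_force: [0.6, -0.9, 0.1]
gripper_width: 0.599
finger_force: 0.0
time: 9.55
eef_pos: [0.4464, -0.0843, 0.2879]
tool_rot: [0.794, 0.608, 0.0, 0.001]
wrist_force: [-0.8, 0.6, 0.1]
gripper_width: 0.598
finger_force: 0.0
```

View pics/both3.png

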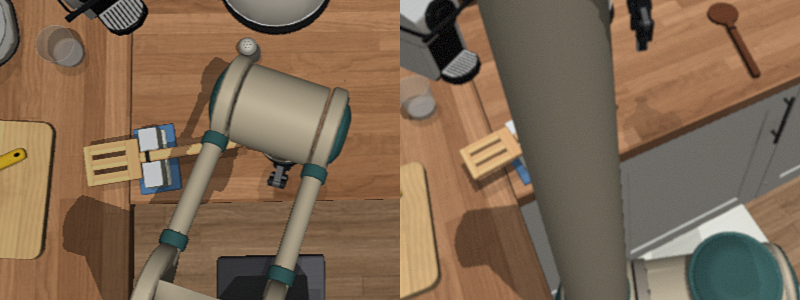

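The turner lies across the ridge with its ring over the top, at about (148,255) in the full top view. The blade is clear of the counter on the left. I'll check it's level by ranging the blade at its height, then once more after waiting 1 s.

```bash
python3 -m handwheel '[{"fingers":0.6,"translation":[0,-3,0],"twist":0},{"fingers":0.6,"translation":[0,-3,0],"twist":0},{"fingers":0.6,"translation":[0,-3,0],"twist":0},{"fingers":0.6,"translation":[0,-3,0],"twist":0},{"fingers":0.6,"translation":[0,-3,0],"twist":0},{"fingers":0.6,"translation":[0,-3,0],"twist":0},{"fingers":0.6,"translation":[0,-3,0],"twist":0},{"fingers":0.6,"translation":[0,-3,0],"twist":0}]' | head -2
python3 - <<'E'
from h import *
i4=cams.get_image("top");cv2.imwrite("pics/top4.png",i4)
for n,im in(("3",cv2.imread("pics/top3.png")),("4",i4)):
  hsv=cv2.cvtColor(im,cv2.COLOR_BGR2HSV);t=cv2.inRange(hsv,(12,60,165),(30,150,255))
  c=blob(t,(80,225,146,290));print(n,rect("top",c,.072))
  k=cv2.inRange(hsv,(0,0,0),(180,255,60));s=blob(k,(140,245,156,265));p=s.mean(0);print("ring",p,ray("top",p,.078))
  c=blob(t,(150,230,250,265));u=c[:,0].max();e=(u+.5,c[c[:,0]>=u-1][:,1].mean());print("end",e,ray("top",e,.078))
c4=i4[215:300,70:260];cv2.imwrite("pics/crop4.png",cv2.resize(c4,None,fx=4,fy=4))
E
```

```text
time: 10.65
eef_pos: [0.4462, -0.1562, 0.2869]
3 (array([0.43696016, 0.23666145], dtype=float32), np.float32(0.10777563), np.float32(0.07330353), np.float32(-81.80503))
ring [147.2 256.2] [0.44532548 0.17589701 0.078     ]
end (np.float64(171.5), np.float64(250.14285714285714)) [0.45565144 0.13199047 0.078     ]
4 (array([0.43694845, 0.23665294], dtype=float32), np.float32(0.10776245), np.float32(0.07332613), np.float32(-81.852425))
ring [147.24 256.2 ] [0.44532424 0.17582468 0.078     ]
end (np.float64(197.5), np.float64(245.66666666666666)) [0.46306839 0.08478933 0.078     ]
```

View pics/crop4.png

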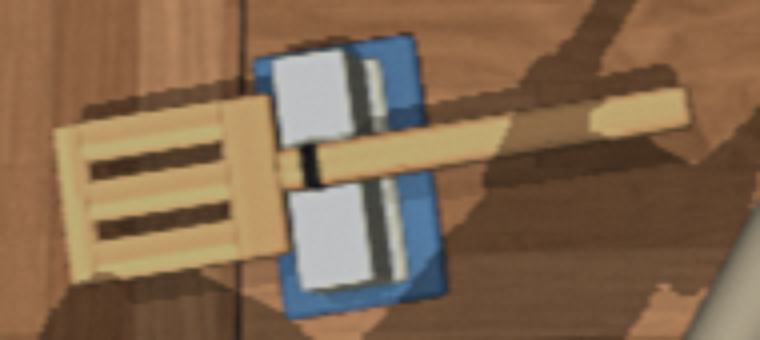

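The close view shows the ring over the middle of the ridge (0.4453, 0.1758), unmoved after a second. The blade's size fits its raised, level height, and the shadows at both ends are offset from the turner. Handing in.

```bash
python3 -c "
from h import *
print(ray('top',(242,241.7),.078))
from cell import ticket;print(ticket.sign_off())"
```

```text
[0.46902166 0.00360726 0.078     ]
the job is handed in; nothing more can be done
None
```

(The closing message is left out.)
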